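# Seat the measuring eyepiece of a stereo microscope by its locating pin

### The job

The measuring eyepiece of the stereo microscope (the one with the yellow line, in the right-hand eyetube seen from the robot) was left turned the wrong way round, so it stands up on its locating pin. Turn it about its own axis until its yellow line faces the yellow mark on the eyetube and feel for the slot there: within 15 degrees either side of the mark the pin drops into it; then push the eyepiece gently fully home and let go. Never force it down while the pin stands on the rim, and leave the other eyepiece and the things lying about as they are.

Things in the scene. Friction and masses are not known exactly. Their poses are not given: they have to be found in the camera images.
- scope: White stereo microscope, fixed. Origin: under its base plate (300 x 200 x 24 mm), 20 mm behind the plate's middle; +x from the operator's (robot's) side to the post at the back (25 mm thick, 306 high, at x 100 mm), +y left, z up. Two eyetubes lean 30 deg from vertical towards the operator; their mouths' centres lie at x -62, y -38 (measuring, right) and y 38 (plain, left), z 252 mm.
- eyetube: Right (-y) metal eyetube, fixed. Origin: centre of its mouth, in the rim's plane. +z outwards along its axis , +x to its yellow mark (on its upper side, away from the operator). Rim ring: outer diameter 38 mm, inner 31, with one slot 6.4 mm wide, 5.5 deep. The ring is clamped where the scale lies level, so the slot is up to 15 deg either side of the mark.
- eyepiece: Black measuring eyepiece in that tube, 39 mm wide, 44 long above its underside, flat on top. Origin: on its axis at that underside; +z outwards along the axis, +x to its pin and yellow line (down its side, with a tick on top). Home: origin at the eyetube's. Pin on the rim: 5 mm higher. Turns endlessly (0.02 N m), starts 100 to 180 deg off the mark; a set screw stops it 9 mm above home.
- pin (a point): Centre of the eyepiece's round brass locating pin (4 mm thick, pointing outwards), 17.2 mm from the axis on its +x side, 3 mm below the collar's underside; axes as the eyepiece. The eyepiece is stiff in the tube: over the slot it does not drop by its own weight but goes home with a push of 3 to 10 N along the axis; elsewhere the pin stops it on the rim.
- plain_edge (a point): A point on the eyecup's edge of the other, plain eyepiece in the left (+y) tube (same size, no yellow line; fully home, its axis 76 mm from the measuring one, so about 37 mm free between the two). It turns easily if rubbed.
- dish: Petri dish, 63 mm wide, 15 mm high, lying loose under the objective on the microscope's base. Origin under its middle.
- cap_a: Loose grey dust cap, 41 mm wide, 16 mm high, lying near the front edge of the microscope's base. Origin under its middle.
- cap_b: A second such dust cap.
- drop_bottle: Loose amber dropper bottle, 29 mm wide, 84 mm high. Origin under its middle.
- tissue_box: Box of lens tissues, 75 x 115 x 60 mm, loose. Origin under its middle.
- tube_rack: Blue tube rack, 75 x 200 x 40 mm, loose. Origin under its middle.
- marker: Marker pen lying loose, 137 mm long, 12 mm thick. Origin under its middle.

How it is judged:
By the outcome, as a careful person would: the job done as asked, in the order asked, and still so for the second after the job is handed in, with the robot touching nothing.
It also fails if it takes over 64 s, if anything falls off the work surface, if the arm or the gripper's body presses on something with over 40 N, if the wrist force passes 120 N, or if a joint passes its speed limit or range.

### The arm

A 7-joint arm with a two-finger parallel gripper is mounted at the origin on the work surface. World frame = base frame: x ahead of the robot, y to its left, z up, the work surface at z = 0. Lengths are in m, angles in rad, forces in N, time in s.
With the tool pointing down it reaches from about 0.35 to 0.9 m from the base axis. Payload 8.1 kg.
Tool frame: the origin (TCP) lies on the mounting face of the last link; the fingertips stand 178 mm ahead of it and the grasp point (between the pads) lies 159 mm ahead of it; z points along the fingers, y is the line along which they close (so a half turn about z gives the same grasp; the last joint's range is limited). The gripper opens to 92 mm and grips with 3 to 60 N. Pads are 19 mm wide; open, the fingers measure 130 mm over their backs; the gripper's body (75 mm by 190 mm) begins 47 mm behind the grasp point.
Start: joints at [-1.343, 0.434, 0.025, 1.573, -0.012, 1.134, -0.075], TCP at [0.203, 0.591, 0.405] pointing down, gripper open.
Joint ranges: [-2.62, 2.62], [-0.44, 2.09], [-1.27, 1.32], [0.08, 2.57], [-1.32, 4.46], [0.12, 2], [-2.74, 2.74]. Speed limits (rad/s): [2.22, 2.22, 3.01, 3.01, 3.14, 3.14, 3.14].

### API

Orientations are given as [roll, pitch, yaw] about the fixed x, y, z axes, in that order (R = Rz(yaw) Ry(pitch) Rx(roll)).
In Python, from rig import arm gives the robot as it stands.
- The arm moves only by the shell command python3 -m crank 'ROWS' [OPENING]. ROWS is JSON, a list of rows, each a list of 4 numbers: the shift along the tool's x, y, z in units of 0.2 m (1.0 is 0.2 m), then the turn about the tool's z in units of pi/2 rad (1.0 is pi/2 rad). A call has 1 to 20 rows; each row is the pose to reach, as a shift and turn from the pose commanded when the call began, along the tool's axes at that moment; what a row does not reach only later rows make up. A row lasts 1/8 s, in which the tool goes at most 62.5 mm and 10.7 degrees, less where a joint would pass 70% of its speed; a pose out of reach is approached as far as the arm can. A call with a number of a shift or a turn outside -1 to 1 is refused whole. A call with a gripper value outside its range is refused whole. OPENING is the opening, from 0 (shut) to 1 (fully open), set as the call begins (- or left out, the last holds). The fingers move at their own pace and stop on an object; the grip force is fixed at half the most. Time passes only in rows, so rows that repeat a pose let the fingers close. It gives the time, the measured TCP pose, the force, the opening and the grip force at its end, in the units of the state.
- arm.observe(): the state, without advancing time (a new reading comes with each control period).
- arm.capture(name): name is "scene" or "top"; returns (picture, depth): 420x560x3 uint8, red, green, blue; 420x560 float32, m along the optical axis (not along the pixel's ray), 0 where there is no reading.
- arm.camera_params(name): a dict with "fx", "fy", "cx", "cy" (pixels), "position" and "attitude" of the camera in the world. Camera axes: x right, y down, z forward; pixel columns grow to the right and rows downward; lengths in m; the calibration is good to about 2 mm. A picture is of the moment at which its call begins. camera_params takes no time and is no camera call.
- arm.close_job(): hands the job in; it is judged then, once.
The state is a dict: "time": time; "joint_pos": joint angles; "qd": joint speeds; "joint_efforts": joint torques, N m; "position": TCP position; "orientation": TCP orientation; "force": force on the tool from outside, world axes, zero at the start; "torque": the same for the moment, N m; "opening": opening from 0.0 (shut) to 1.0 (fully open); "gripper_force": force on a finger pad.
Only numpy, scipy, OpenCV 4.12 (cv2) and the standard library are available. Lean on these libraries where they do the work, as an engineer would, in place of code of your own. Each camera call takes 0.05 s, during which the arm holds its last target. There are 200 camera calls.

## Working session

There is one attempt and no reset: what is moved stays moved. The work goes in short steps, Python scripts to look and compute and a shell command to move; the robot and the scene stay as the last step left them, time stands still between calls to the robot, and variables do not carry over. Pictures are saved under pics/ and viewed, at most 10 in all, crops included, and the job is handed in when it is done.

```bash
ls; mkdir -p pics
python3 - <<'E'
from rig import arm
import cv2,numpy as np
s=arm.observe(); print(s)
for n in("scene","top"):
    p,d=arm.capture(n); print(n,arm.camera_params(n))
    cv2.imwrite(f"pics/{n}0.png",p[:,:,::-1]); np.save(f"{n}0_d.npy",d); np.save(f"{n}0_p.npy",p)
E
```

```text
pics
{'time': 0.0, 'joint_pos': array([-1.34258757,  0.43523279,  0.02496593,  1.57408774, -0.01161627,
        1.13401576, -0.07509906]), 'qd': array([-7.92946473e-04, -1.26360262e-03,  8.99219365e-04,  1.40490656e-03,
        8.45496567e-05,  1.97013302e-03,  6.42645062e-04]), 'joint_efforts': array([ 3.77755214e-04, -6.67834926e+01,  9.85152237e-01, -3.14468694e+01,
       -6.05250383e-02,  4.24234977e-02,  1.73832527e-04]), 'position': array([0.20295378, 0.59088505, 0.4039422 ]), 'orientation': array([-3.13999920e+00,  1.27381975e-04,  2.81071472e+00]), 'force': array([0.02755701, 0.00902404, 0.46341737]), 'torque': array([-0.02774659, -0.02379525, -0.02196499]), 'gripper_force': 0.0, 'opening': 0.9967021570952118}
scene {'fx': 528.7640968796311, 'fy': 528.7640968796311, 'cx': 281.8448627622489, 'cy': 214.0506007398252, 'position': array([0.2510809 , 0.9753605 , 1.14707168]), 'attitude': array([-2.33742406, -0.0143664 , -2.84478801])}
top {'fx': 445.5547052708995, 'fy': 445.5547052708995, 'cx': 277.86123817180464, 'cy': 202.2829960627487, 'position': array([ 0.2707535 , -0.01483959,  1.47450995]), 'attitude': array([-2.92945954e+00, -2.58534724e-03, -1.50078033e+00])}
```

View pics/scene0.png

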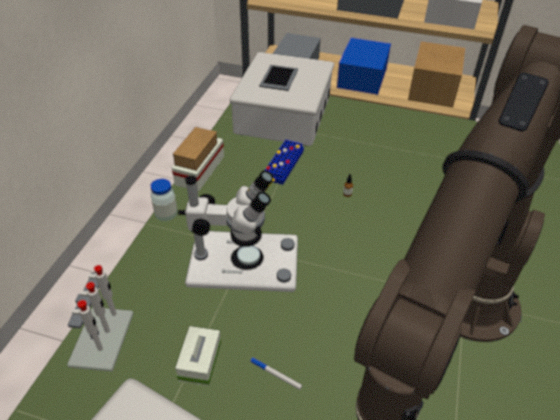

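View pics/top0.png

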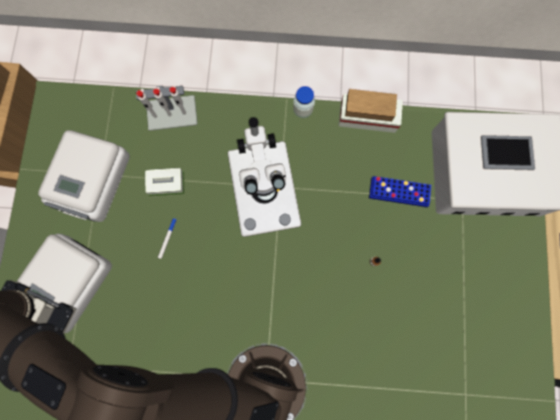

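```bash
cat > h.py <<'E'
import numpy as np,cv2
from scipy.spatial.transform import Rotation as R
from rig import arm
def cam(n):
    c=arm.camera_params(n); return c,R.from_euler('xyz',c['attitude']).as_matrix(),np.array(c['position'])
def pts(n,d):
    c,M,t=cam(n); v,u=np.mgrid[:d.shape[0],:d.shape[1]]
    P=np.stack([(u-c['cx'])/c['fx']*d,(v-c['cy'])/c['fy']*d,d],-1); return P@M.T+t
def ray(n,u,v):
    c,M,t=cam(n); r=M@np.array([(u-c['cx'])/c['fx'],(v-c['cy'])/c['fy'],1]); return t,r/np.linalg.norm(r)
def proj(n,p):
    c,M,t=cam(n); q=(np.asarray(p)-t)@M; return np.stack([q[...,0]/q[...,2]*c['fx']+c['cx'],q[...,1]/q[...,2]*c['fy']+c['cy']],-1)
def tri(a,ua,b,ub):
    (t1,r1),(t2,r2)=ray(a,*ua),ray(b,*ub); s=np.linalg.lstsq(np.c_[r1,-r2],t2-t1,rcond=None)[0]
    p,q=t1+s[0]*r1,t2+s[1]*r2; return (p+q)/2,np.linalg.norm(p-q)
E
python3 - <<'E'
from h import *
ims=[]
for n,(u,v,w) in dict(scene=(225,165,50),top=(235,160,50)).items():
    p=np.load(n+"0_p.npy"); ims.append(cv2.resize(p[v:v+60,u:u+w,::-1],None,fx=8,fy=8,interpolation=cv2.INTER_CUBIC)) 
cv2.imwrite("pics/crop0.png",np.hstack(ims))
p=np.load("top0_p.npy");d=np.load("top0_d.npy");P=pts("top",d)
m=((p.min(-1)>140)&(P[...,2]>.01)&(P[...,2]<.05)).astype(np.uint8); m[:140]=0;m[240:]=0;m[:,:220]=0;m[:,305:]=0
# base plate
r=cv2.minAreaRect(P[m>0][:,:2].astype(np.float32)*1000);print(r,m.sum(),np.median(P[m>0][:,2]),cv2.boxPoints(r))
for u in range(270,290,2): print(u,[int(1000*P[v,u,2]) for v in range(172,196,2)])
E
```

```text
((630.3547973632812, 55.48261260986328), (298.984130859375, 198.80198669433594), 14.451427459716797) 3174 0.023662422733339183 [[460.78625   114.4314   ]
 [510.39917   -78.0804   ]
 [799.92334    -3.4661713]
 [750.3104    189.04562  ]]
270 [232, 235, 254, 262, 267, 270, 216, 216, 208, 190, 181, 116]
272 [239, 259, 272, 277, 296, 298, 292, 293, 198, 192, 126, 42]
274 [250, 266, 281, 299, 298, 295, 290, 289, 290, 116, 23, 19]
276 [255, 279, 284, 304, 294, 293, 288, 288, 286, 284, 25, 21]
278 [249, 270, 287, 302, 295, 294, 295, 288, 287, 285, 21, 20]
280 [240, 267, 279, 301, 297, 294, 289, 282, 281, 285, 22, 23]
282 [230, 236, 269, 298, 294, 292, 291, 289, 287, 21, 23, 19]
284 [224, 221, 250, 217, 295, 295, 291, 285, 25, 24, 23, 18]
286 [17, 25, 22, 21, 29, 21, 18, 22, 27, 20, 26, 25]
288 [21, 29, 23, 22, 22, 23, 21, 23, 25, 18, 27, 24]
```

View pics/crop0.png

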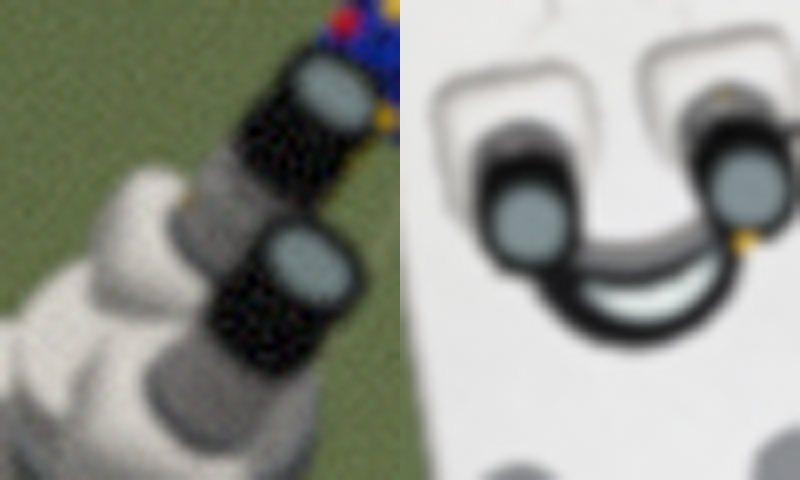

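```bash
cat >> h.py <<'E'
YAW=np.deg2rad(14.45); a0=np.array([.6303+.02*np.cos(YAW),.0555+.02*np.sin(YAW),0])
RS=R.from_euler('z',YAW).as_matrix()
def w(s): return a0+RS@np.array(s)          # scope->world
ET=RS@R.from_euler('y',-30,degrees=True).as_matrix()  # eyetube axes (x mark,y,z axis)
MO=w([-.062,-.038,.252])
E
python3 - <<'E'
from h import *
print("mouth",MO,"axis",ET[:,2],"u",ET[:,0])
c8=lambda x,y,o,p:(o+(x+.5)/8-.5,p+(y+.5)/8-.5)
for nm,s,t in [("lens",(333,92),(747,187)),("plainlens",(310,264),(530,222)),("mark",(187,200),(725,95)),("line",(385,118),(745,242))]:
    a=c8(*s,225,165); b=c8(t[0]-400,t[1],235,160)
    p,e=tri("scene",a,"top",b); print(nm,p.round(4),e.round(4),"eyetube mm",(1000*ET.T@(p-MO)).round(1))
# depth: lens plane points
for n in("top","scene"):
    p=np.load(n+"0_p.npy");d=np.load(n+"0_d.npy");P=pts(n,d); Q=1000*(P-MO)@ET
    h=cv2.cvtColor(p,cv2.COLOR_RGB2HSV); b=p.astype(int)
    near=(np.hypot(Q[...,0],Q[...,1])<30)&(Q[...,2]>30)&(Q[...,2]<65)
    m=near&(np.hypot(Q[...,0],Q[...,1])<12); print(n,"top z",np.median(Q[m][:,2]),m.sum()); 
    k=near&(Q[...,2]>43); print(" centre",Q[k].mean(0),(Q[k].max(0)+Q[k].min(0))/2)
    y=(h[...,1]>110)&(h[...,0]>14)&(h[...,0]<35)&(np.abs(Q[...,0])<40)&(np.abs(Q[...,1])<40)&(Q[...,2]>-25)&(Q[...,2]<60)
    for v,u in np.argwhere(y): print(u,v,p[v,u],Q[v,u].round(0))
    print(" proj mouth",proj(n,MO),proj(n,MO+ET[:,2]*.049))
E
```

```text
mouth [0.59911097 0.00822163 0.252     ] axis [-0.48418288 -0.12476752  0.8660254 ] u [0.83862936 0.21610368 0.5       ]
lens [0.5778 0.0034 0.2926] 0.0023 eyetube mm [ 1.4  0.6 46. ]
plainlens [0.5613 0.0768 0.2876] 0.0027 eyetube mm [ 0.9 75.9 40.6]
mark [0.624  0.0144 0.2441] 0.002 eyetube mm [ 18.2  -0.2 -19.7]
line [0.5605 0.0029 0.2858] 0.0015 eyetube mm [-16.7   4.4  48.7]
top top z 44.55672096174079 58
 centre [ 1.20262875  1.21209903 46.48099363] [ 1.37449321  1.44148019 47.01508587]
276 189 [73 61 35] [-13.   9.  48.]
277 189 [130 108  48] [-13.   6.  49.]
278 189 [155 131  65] [-15.   3.  46.]
279 189 [134 117  73] [-14.   0.  50.]
276 190 [89 74 40] [-16.   9.  46.]
277 190 [160 134  61] [-16.   6.  48.]
278 190 [200 175 104] [-17.   4.  48.]
 proj mouth [276.73579101 179.59154087] [278.35686688 184.07387051]
scene top z 45.17118537444498 41
 centre [ 0.25285987  1.9486366  46.02271495] [2.03953657e-02 2.75083380e+00 4.76520728e+01]
272 178 [94 81 39] [-16.  -2.  46.]
273 178 [105  88  47] [-19.  -3.  48.]
272 179 [120  99  22] [-16.   4.  48.]
273 179 [138 114  26] [-18.
[... 192 characters left out ...]
 182 [21 23  6] [ 7. 22. 40.]
270 182 [42 38 19] [-11.  17.  47.]
271 182 [61 60 27] [-15.  14.  46.]
268 183 [15 15  3] [-6. 24. 47.]
269 183 [40 33 20] [-11.  16.  42.]
270 183 [58 52 20] [-14.  14.  42.]
271 183 [75 77 34] [-18.  10.  40.]
258 184 [5 3 1] [10. 15. 23.]
268 184 [43 42 20] [-12.  13.  36.]
269 184 [63 63 25] [-13.  15.  39.]
270 184 [80 84 37] [-19.   5.  32.]
267 185 [18 18  5] [-11.  15.  33.]
268 185 [53 48 13] [-14.  13.  33.]
269 185 [88 85 38] [-19.   4.  27.]
268 186 [69 68 35] [-19.   3.  22.]
269 186 [91 92 50] [-19.   9.  28.]
264 189 [26 24 13] [-10.  19.  20.]
266 189 [63 63 31] [-16.  12.  17.]
 proj mouth [257.4205842  187.57189416] [266.84339961 175.22534908]
```

```bash
python3 -m crank '[[0,0,-0.3,0],[0,0,-0.6,0],[-0.2,-0.15,-0.7,0],[-0.4,-0.3,-0.7,0],[-0.65,-0.5,-0.7,0],[-0.9,-0.7,-0.7,0]]' 0.6
python3 -m crank '[[-0.2,-0.15,0,-0.1],[-0.4,-0.3,0,-0.2],[-0.65,-0.5,0,-0.3],[-0.9,-0.7,0,-0.4],[-0.9,-0.7,0,-0.5],[-0.9,-0.7,0,-0.59],[-0.9,-0.7,0,-0.59]]'
cat >> h.py <<'E'
def goal(p,tool_yaw_deg,n=''):
    "units for a crank row: TCP to p, tool turned so that tool y sits at scope +y plus tool_yaw (world deg, ccw)"
    s=arm.observe(); M=R.from_euler('xyz',s['orientation']).as_matrix()
    d=M.T@(np.array(p)-s['position'])/.2; ang=np.degrees(np.arctan2(M[1,1],M[0,1]))
    t=-(104.45+tool_yaw_deg-ang); t=(t+90)%180-90
    print(n,'t',s['time'].__round__(2),'shift',d.round(4),'turn',round(t/90,3),'pos',s['position'].round(4),'F',s['force'].round(2),'T',s['torque'].round(2),'open',round(s['opening'],3),'gf',s['gripper_force'],'q7',s['joint_pos'][6].round(2))
def grasp(sax,ox=.001,oy=.0005): return MO+ET@np.array([ox,oy,sax])+np.array([0,0,.159])
E
python3 -c "
from h import *
print(grasp(.035)); goal(grasp(.035),22)"
```

```text
time: 0.85
position: [0.3269, 0.401, 0.5444]
orientation: [-3.141, -0.0, 2.811]
force: [1.3, -0.3, 1.1]
opening: 0.598
gripper_force: 0.0
time: 1.72
position: [0.4509, 0.2117, 0.5444]
orientation: [3.141, -0.001, -2.547]
force: [-0.8, -0.2, -0.1]
opening: 0.596
gripper_force: 0.0
[0.58287843 0.00455505 0.44181089]
 t 1.73 shift [ 0.0331 -1.2278  0.513 ] turn -0.027 pos [0.4509 0.2117 0.5444] F [-0.78 -0.23 -0.08] T [0.11 0.08 0.02] open 0.596 gf 0.0 q7 1.65
```

```bash
python3 -m crank '[[0,-0.3,0,0],[0,-0.6,0,0],[0.02,-0.9,0,0],[0.03,-1,0,-0.02],[0.03,-1,0,-0.02]]' | head -2
python3 -c "
from h import *
goal(grasp(.035),22)"
```

```text
time: 2.35
position: [0.5585, 0.0418, 0.5443]
 t 2.35 shift [ 0.0089 -0.222   0.5126] turn -0.009 pos [0.5585 0.0418 0.5443] F [-0.44  0.39 -0.36] T [ 0.17  0.07 -0.07] open 0.6 gf 0.0 q7 2.11
```

```bash
python3 -m crank '[[0.009,-0.222,0,0],[0.009,-0.222,0.1,0],[0.009,-0.222,0.25,0],[0.009,-0.222,0.4,0],[0.009,-0.222,0.513,0],[0.009,-0.222,0.513,0]]'
python3 - <<'E'
from h import *
goal(grasp(.035),22)
ims=[]
for n in("scene","top"):
    p,d=arm.capture(n); u,v=proj(n,MO).astype(int)
    ims.append(cv2.resize(p[v-35:v+25,u-25:u+25,::-1],None,fx=8,fy=8,interpolation=cv2.INTER_CUBIC))
cv2.imwrite("pics/c1.png",np.hstack(ims))
E
```

```text
time: 3.1
position: [0.5821, 0.0076, 0.4409]
orientation: [3.14, -0.002, -2.514]
force: [0.1, -0.5, -0.2]
opening: 0.598
gripper_force: 0.0
 t 3.1 shift [ 0.0061 -0.0147 -0.0045] turn -0.006 pos [0.5821 0.0076 0.4409] F [ 0.12 -0.53 -0.24] T [0.14 0.06 0.02] open 0.598 gf 0.0034498850436648354 q7 2.22
```

View pics/c1.png

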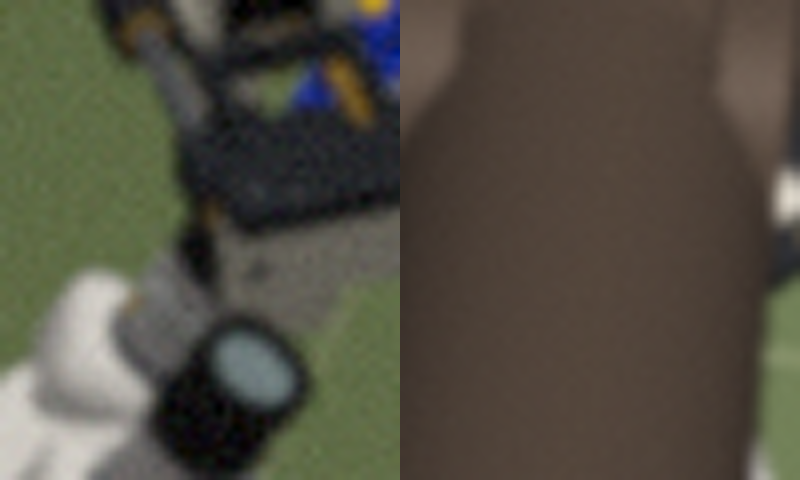

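```bash
python3 -m crank '[[0.006,-0.014,-0.004,0],[0.006,-0.014,-0.004,0]]' 0.6 | head -2
python3 -m crank '[[0,0,0,0],[0,0,0,0],[0,0,0,0]]' 0.25
python3 -c "
from h import *
goal(grasp(.035),22)"
```

```text
time: 3.45
position: [0.5836, 0.0029, 0.4438]
time: 3.82
position: [0.5834, 0.0033, 0.4431]
orientation: [3.141, 0.0, -2.514]
force: [-1.3, 1.7, 3.4]
opening: 0.46
gripper_force: 29.1
 t 3.83 shift [-0.0017  0.0064  0.0062] turn -0.006 pos [0.5834 0.0033 0.4431] F [-1.33  1.74  3.35] T [ 0.17  0.24 -0.23] open 0.46 gf 29.131338000297546 q7 2.23
```

```bash
python3 -m crank '[[0,0,0,0.08],[0,0,0,0.16],[0,0,0,0.24],[0,0,0,0.24]]'
python3 -m crank '[[0,0,0,0.08],[0,0,0,0.16],[0,0,0,0.24],[0,0,0,0.24]]'
```

```text
time: 4.32
position: [0.5831, 0.0038, 0.4429]
orientation: [3.14, -0.001, -2.89]
force: [-5.3, 3.0, 3.0]
opening: 0.421
gripper_force: 30.0
time: 4.82
position: [0.5829, 0.0043, 0.4432]
orientation: [3.139, -0.002, 3.019]
force: [-7.7, 3.4, 8.0]
opening: 0.455
gripper_force: 32.1
```

```bash
python3 -m crank '[[0,0,0,0],[0,0,0,0]]' 0.6 | tail -3
python3 -c "
from h import *
goal(grasp(.035),24)"
```

```text
force: [-0.7, -0.6, 0.4]
opening: 0.59
gripper_force: 0.0
 t 5.08 shift [0.0051 0.0091 0.0056] turn -0.507 pos [0.5837 0.0026 0.4429] F [-0.74 -0.56  0.41] T [ 0.03 -0.01  0.03] open 0.59 gf 0.0 q7 1.54
```

```bash
python3 -m crank '[[0.005,0.009,0,-0.11],[0.005,0.009,0,-0.22],[0.005,0.009,0,-0.33],[0.005,0.009,0,-0.44],[0.005,0.009,0,-0.5],[0.005,0.009,0,-0.5]]' 0.6 | tail -3
python3 -m crank '[[0,0,0,0],[0,0,0,0],[0,0,0,0]]' 0.25 | tail -3
python3 -m crank '[[0,0,0,0.1],[0,0,0,0.2],[0,0,0,0.3],[0,0,0,0.4],[0,0,0,0.5],[0,0,0,0.5]]' 
python3 -m crank '[[0,0,0,0],[0,0,0,0]]' 0.6 | tail -3
python3 -m crank '[[0,0,-0.2,0],[0,0,-0.4,0],[0.3,0,-0.4,-0.2],[0.6,0,-0.4,-0.4],[0.6,0,-0.4,-0.5],[0.6,0,-0.4,-0.5]]' 0.6 | head -2
python3 - <<'E'
from h import *
goal(grasp(.035),24)
ims=[]
for n in("scene","top"):
    p,d=arm.capture(n); u,v=proj(n,MO).astype(int)
    ims.append(cv2.resize(p[v-35:v+25,u-25:u+25,::-1],None,fx=8,fy=8,interpolation=cv2.INTER_CUBIC))
cv2.imwrite("pics/c2.png",np.hstack(ims))
E
```

```text
force: [0.1, 0.1, -0.0]
opening: 0.604
gripper_force: 0.0
force: [4.0, -4.2, -1.9]
opening: 0.466
gripper_force: 28.9
time: 6.95
position: [0.5824, 0.0048, 0.4434]
orientation: [3.141, -0.0, 3.012]
force: [-3.7, -3.7, 4.8]
opening: 0.459
gripper_force: 31.6
force: [-0.5, 0.1, 0.1]
opening: 0.59
gripper_force: 0.0
time: 7.95
position: [0.4628, 0.0205, 0.5233]
 t 7.95 shift [-0.4375 -0.4186  0.4079] turn -0.026 pos [0.4628 0.0205 0.5233] F [ 0.25  0.44 -0.22] T [ 0.    0.03 -0.  ] open 0.599 gf 0.0 q7 2.08
```

View pics/c2.png

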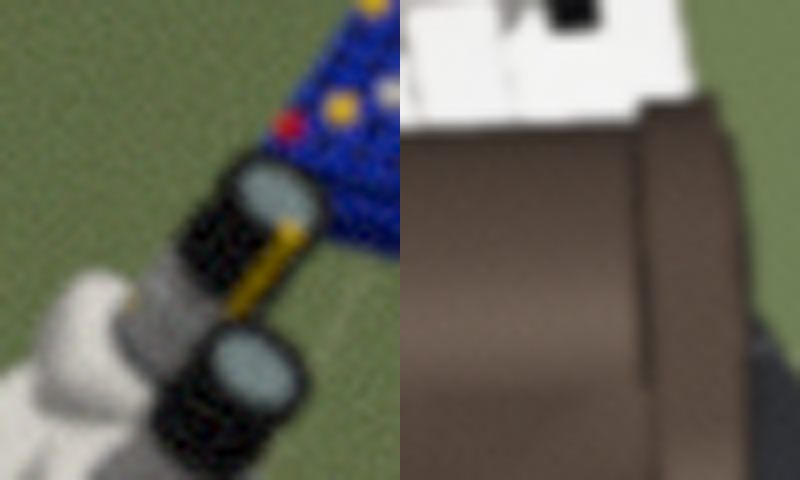

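```bash
cat >> h.py <<'E'
def tick(px,py,zt=46.5,n="scene"):
    u,v=proj(n,MO).astype(int); t,r=ray(n,u-25+(px+.5)/8-.5,v-35+(py+.5)/8-.5)
    t=ET.T@(t-MO)*1000; r=ET.T@r; q=t+r*(zt-t[2])/r[2]; q[:2]-=[1,.7]; print(q.round(1),np.degrees(np.arctan2(q[1],q[0])).round(1),np.hypot(*q[:2]).round(1))
E
python3 -c "
from h import *
tick(292,228); tick(278,192)"
```

```text
[-6.9 11.8 46.5] 120.2 13.7
[-0.8 -1.8 46.5] -114.3 1.9
```

```bash
python3 -m crank '[[-0.2,-0.2,0,0],[-0.43,-0.41,0,-0.026],[-0.437,-0.418,0,-0.026],[-0.437,-0.418,0.2,-0.026],[-0.437,-0.418,0.4,-0.026],[-0.437,-0.418,0.407,-0.026],[-0.437,-0.418,0.407,-0.026]]' 0.6 | tail -3
python3 -m crank '[[0,0,0,0],[0,0,0,0],[0,0,0,0]]' 0.25 | tail -3
python3 -m crank '[[0,0,0,0.1],[0,0,0,0.2],[0,0,0,0.3],[0,0,0,0.4],[0,0,0,0.5],[0,0,0,0.5]]' 
python3 -m crank '[[0,0,0,0],[0,0,0,0]]' 0.6 | tail -3
python3 -c "
from h import *
goal(grasp(.035),24)"
```

```text
force: [0.3, -0.1, -0.0]
opening: 0.6
gripper_force: 0.0
force: [-1.7, 1.6, 6.6]
opening: 0.465
gripper_force: 29.1
time: 10.05
position: [0.5834, 0.0042, 0.4428]
orientation: [3.139, 0.001, 3.019]
force: [-3.5, 2.6, 8.3]
opening: 0.458
gripper_force: 31.5
force: [-0.3, -0.3, -0.9]
opening: 0.587
gripper_force: 0.0
 t 10.3 shift [ 0.0038  0.0069 -0.0003] turn -0.505 pos [0.5835 0.0031 0.4418] F [-0.3  -0.27 -0.92] T [-0.02  0.    0.03] open 0.587 gf 0.0 q7 1.59
```

```bash
python3 -m crank '[[0.004,0.007,0,-0.11],[0.004,0.007,0,-0.22],[0.004,0.007,0,-0.33],[0.004,0.007,0,-0.44],[0.004,0.007,0,-0.5],[0.004,0.007,0,-0.5]]' 0.6 | tail -3
python3 -m crank '[[0,0,0,0],[0,0,0,0],[0,0,0,0]]' 0.25 | tail -3
python3 -m crank '[[0,0,0,0.1],[0,0,0,0.2],[0,0,0,0.3],[0,0,0,0.4],[0,0,0,0.5],[0,0,0,0.5]]' 
python3 -m crank '[[0,0,0,0],[0,0,0,0]]' 0.6 | tail -3
python3 -m crank '[[0,0,-0.2,0],[0,0,-0.4,0],[0.3,0,-0.4,-0.2],[0.6,0,-0.4,-0.4],[0.6,0,-0.4,-0.5],[0.6,0,-0.4,-0.5]]' 0.6 | head -2
python3 - <<'E'
from h import *
goal(grasp(.035),24)
ims=[]
for n in("scene","top"):
    p,d=arm.capture(n); u,v=proj(n,MO).astype(int)
    ims.append(cv2.resize(p[v-35:v+25,u-25:u+25,::-1],None,fx=8,fy=8,interpolation=cv2.INTER_CUBIC))
cv2.imwrite("pics/c3.png",np.hstack(ims))
E
```

```text
force: [-0.3, 0.0, -0.2]
opening: 0.599
gripper_force: 0.0
force: [2.7, -4.0, -2.4]
opening: 0.468
gripper_force: 28.9
time: 12.18
position: [0.5824, 0.0048, 0.442]
orientation: [3.141, -0.001, 3.018]
force: [-4.2, -3.5, 6.0]
opening: 0.457
gripper_force: 31.7
force: [-0.3, 0.8, 0.0]
opening: 0.586
gripper_force: 0.0
time: 13.18
position: [0.4628, 0.0196, 0.5219]
 t 13.18 shift [-0.4376 -0.4174  0.4008] turn -0.022 pos [0.4628 0.0196 0.5219] F [ 0.71 -0.89 -0.27] T [0.06 0.01 0.01] open 0.6 gf 0.0 q7 2.1
```

View pics/c3.png

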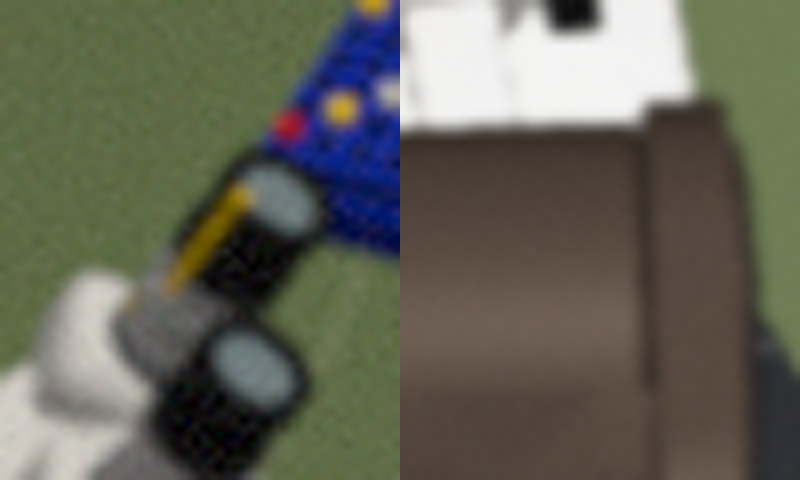

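```bash
python3 -c "
from h import *
tick(243,193); tick(282,192)
c=MO+ET@np.array([.0,-.001,.0465])
for a in range(0,130,10):
    q=MO+ET@np.array([.0175*np.cos(np.radians(a)),-.001+.0175*np.sin(np.radians(a)),.0465])
    u,v=proj('scene',MO).astype(int); p=proj('scene',q); print(a,((p[0]-u+25+.5)*8-.5).round(),((p[1]-v+35+.5)*8-.5).round())"
```

```text
[11.2  6.6 46.5] 30.4 13.0
[-2.2 -2.7 46.5] -129.2 3.5
0 230.0 169.0
10 230.0 176.0
20 232.0 183.0
30 235.0 190.0
40 239.0 197.0
50 244.0 205.0
60 251.0 212.0
70 258.0 218.0
80 266.0 224.0
90 275.0 228.0
100 283.0 232.0
110 292.0 234.0
120 300.0 235.0
```

```bash
python3 -m crank '[[-0.2,-0.2,0,0],[-0.43,-0.41,0,-0.02],[-0.437,-0.417,0,-0.02],[-0.437,-0.417,0.2,-0.02],[-0.437,-0.417,0.4,-0.02],[-0.437,-0.417,0.402,-0.02],[-0.437,-0.417,0.402,-0.02]]' 0.6 | tail -3
python3 -m crank '[[0,0,0,0],[0,0,0,0],[0,0,0,0]]' 0.25 | tail -3
python3 -m crank '[[0,0,0,0.1],[0,0,0,0.2],[0,0,0,0.27],[0,0,0,0.27],[0,0,0,0.27]]' 
python3 -c "
from h import *
goal(grasp(.035),0)"
```

```text
force: [-0.0, -0.5, 1.3]
opening: 0.598
gripper_force: 0.0
force: [-2.9, 1.4, 7.2]
opening: 0.466
gripper_force: 29.2
time: 15.15
position: [0.5837, 0.004, 0.4419]
orientation: [3.141, 0.002, -2.902]
force: [-1.1, 4.2, 5.0]
opening: 0.418
gripper_force: 30.0
 t 15.15 shift [0.0031 0.0039 0.0003] turn -0.008 pos [0.5837 0.004  0.4419] F [-1.13  4.18  4.97] T [1.48 0.13 0.24] open 0.418 gf 30.001316964626312 q7 1.98
```

```bash
cat >> h.py <<'E'
def st():
    s=arm.observe(); q=1000*ET.T@(s['position']-np.array([0,0,.159])-MO); f=ET.T@s['force']
    print('t',round(s['time'],2),'eyetube pos',q.round(2),'F eyetube',f.round(1),'open',round(s['opening'],3),'yaw',round(np.degrees(s['orientation'][2]),1))
E
S='from h import *;st()'
python3 -c "$S"; python3 -m crank '[[-0.0025,0,0.0043,0],[-0.0025,0,0.0043,0]]' >/dev/null; python3 -c "$S"; python3 -m crank '[[-0.0025,0,0.0043,0],[-0.0025,0,0.0043,0]]' >/dev/null; python3 -c "$S"
```

```text
t 15.15 eyetube pos [ 1.56 -0.28 34.74] F eyetube [2.4 4.3 4.3] open 0.418 yaw -166.3
t 15.4 eyetube pos [ 1.58 -0.37 34.1 ] F eyetube [2.8 5.3 8.9] open 0.42 yaw -166.3
t 15.65 eyetube pos [ 1.6  -0.48 33.6 ] F eyetube [ 3.6  6.2 14.8] open 0.421 yaw -166.3
```

```bash
S='from h import *;st()'
python3 -m crank '[[0.0035,0,-0.006,0],[0.0035,0,-0.006,0.06],[0.0035,0,-0.006,0.06]]' >/dev/null; python3 -c "$S"; python3 -m crank '[[-0.0025,0,0.0043,0],[-0.0025,0,0.0043,0]]' >/dev/null; python3 -c "$S"
python3 -m crank '[[0.0018,0,-0.0035,0],[0.0018,0,-0.0035,0.06],[0.0018,0,-0.0035,0.06]]' >/dev/null; python3 -c "$S"; python3 -m crank '[[-0.0025,0,0.0043,0],[-0.0025,0,0.0043,0]]' >/dev/null; python3 -c "$S"
```

```text
t 16.02 eyetube pos [ 1.52 -0.06 34.06] F eyetube [3.  3.6 4.7] open 0.427 yaw -171.7
t 16.27 eyetube pos [ 1.51 -0.2  33.3 ] F eyetube [4.  4.5 7.3] open 0.422 yaw -171.7
t 16.65 eyetube pos [ 1.36  0.12 33.4 ] F eyetube [3.9 5.1 1. ] open 0.434 yaw -177.1
t 16.9 eyetube pos [ 1.36  0.07 32.34] F eyetube [ 3.8  5.4 -0.4] open 0.433 yaw -177.0
```

```bash
S='from h import *;st()'
for i in 1 2; do python3 -m crank '[[-0.0024,0.0005,0.0043,0],[-0.0024,0.0005,0.0043,0]]' >/dev/null; python3 -c "$S"; done
```

```text
t 17.15 eyetube pos [1.340e+00 2.000e-02 3.148e+01] F eyetube [3.9 5.3 0.9] open 0.432 yaw -177.0
t 17.4 eyetube pos [ 1.38 -0.1  31.3 ] F eyetube [ 3.8  6.2 11.4] open 0.434 yaw -177.0
```

```bash
cat >> h.py <<'E'
def look(name):
    s=[];D=[]
    for i in range(4): p,d=arm.capture("scene"); D.append(d); s.append(p)
    p=np.mean(s,0).astype(np.uint8); d=np.median(D,0)
    Q=1000*(pts("scene",d)-MO)@ET; b=p.astype(int)
    r=np.hypot(Q[...,0]-.5,Q[...,1]-1); m=(r<11)&(Q[...,2]>30)&(Q[...,2]<60)
    print("measuring top",np.median(Q[m][:,2]),m.sum())
    r2=np.hypot(Q[...,0]-.5,Q[...,1]-77); m=(r2<11)&(Q[...,2]>30)&(Q[...,2]<60); print("plain top",np.median(Q[m][:,2]),m.sum())
    y=(np.minimum(b[...,0],b[...,1])-b[...,2]>35)&(r<28)&(Q[...,2]>-30)&(Q[...,2]<60)
    c=np.median(Q[y&(Q[...,2]>10)],0) if (y&(Q[...,2]>10)).any() else None
    print("line med",c, c is not None and np.degrees(np.arctan2(c[1]-1,c[0]-.5)),"mark",np.median(Q[y&(Q[...,2]<0)],0))
    u,v=proj("scene",MO).astype(int)
    cv2.imwrite(name,cv2.resize(p[v-35:v+25,u-25:u+25,::-1],None,fx=8,fy=8,interpolation=cv2.INTER_CUBIC))
E
python3 -m crank '[[0,0,0,0],[0,0,0,0]]' 0.6 | tail -3
python3 -m crank '[[0,0,-0.2,0],[0,0,-0.4,0],[0.3,0,-0.4,0],[0.6,0,-0.4,0.1],[0.6,0,-0.4,0.1]]' 0.6 | head -2
python3 -c "
from h import *
look('pics/c4.png'); goal(grasp(.035),0)"
```

```text
force: [0.5, -1.3, -0.2]
opening: 0.582
gripper_force: 0.0
time: 18.27
position: [0.4617, -0.0041, 0.5174]
measuring top 39.46626437703551 35
plain top 39.580292375699536 40
line med [17.86088933  5.57540494 31.13217808] 14.764394473844122 mark [18.69577726 -2.97125326 -0.78229401]
 t 18.48 shift [-0.576   0.0964  0.3813] turn -0.23 pos [ 0.4662 -0.0021  0.518 ] F [ 0.16  0.01 -0.27] T [ 0.03 -0.02  0.03] open 0.601 gf 0.0 q7 1.44
```

View pics/c4.png

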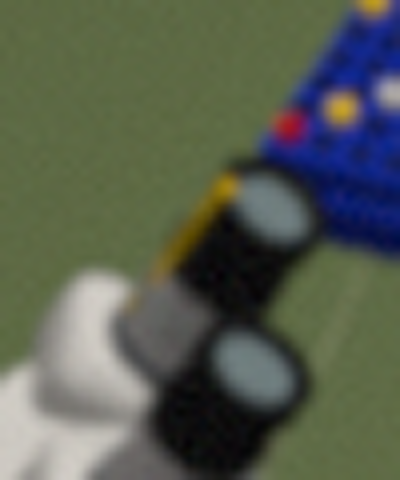

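```bash
cat >> h.py <<'E'
def top(z): return MO+ET@np.array([.001,.0005,z])+RS@np.array([-.0095,0,0])+np.array([0,0,.178])
E
python3 -m crank '[[-0.15,0,0,-0.1],[-0.3,0,0,-0.2],[-0.35,0,0,-0.23],[-0.35,0,0,-0.23]]' 0 | tail -3
python3 -c "
from h import *
goal(top(.060),0);goal(top(.044),0)"
```

```text
force: [-0.6, -0.6, -0.1]
opening: 0.216
gripper_force: 0.0
 t 18.98 shift [-0.133   0.0128  0.1718] turn -0.001 pos [ 0.5365 -0.0099  0.5169] F [-0.6  -0.61 -0.06] T [0.06 0.02 0.03] open 0.216 gf 0.0 q7 1.95
 t 18.98 shift [-0.1731  0.013   0.241 ] turn -0.001 pos [ 0.5365 -0.0099  0.5169] F [-0.6  -0.61 -0.06] T [0.06 0.02 0.03] open 0.216 gf 0.0 q7 1.95
```

```bash
S='from h import *;st();goal(top(.044),0)'
python3 -m crank '[[-0.133,0.013,0,0],[-0.133,0.013,0.1,0],[-0.133,0.013,0.17,0],[-0.158,0.013,0.215,0],[-0.158,0.013,0.215,0]]' 0 | tail -3
python3 -c "$S"
for i in 1 2 3; do python3 -m crank '[[-0.0025,0,0.0043,0],[-0.005,0,0.0086,0],[-0.005,0,0.0086,0]]' >/dev/null; python3 -c "from h import *;st()"; done
```

```text
force: [0.7, -0.0, -0.1]
opening: 0.007
gripper_force: 0.0
t 19.6 eyetube pos [ 1.55  1.37 72.33] F eyetube [ 0.5 -0.2 -0.4] open 0.007 yaw -165.6
 t 19.6 shift [-0.021  -0.0044  0.029 ] turn -0.0 pos [0.565  0.0009 0.4744] F [ 0.7  -0.04 -0.07] T [0.04 0.01 0.03] open 0.007 gf 0.0 q7 1.99
t 19.98 eyetube pos [ 1.78  1.16 71.01] F eyetube [ 0.4  0.4 -1.4] open 0.002 yaw -165.6
t 20.35 eyetube pos [ 1.62  1.22 68.72] F eyetube [ 0.7  0.  -0.2] open 0.008 yaw -165.6
t 20.73 eyetube pos [ 1.64  1.2  66.72] F eyetube [ 1.  -0.3  0.6] open 0.005 yaw -165.6
```

```bash
for i in 1 2 3 4; do python3 -m crank '[[-0.0025,0,0.0043,0],[-0.0025,0,0.0043,0]]' >/dev/null; python3 -c "from h import *;st()"; done
```

```text
t 20.98 eyetube pos [ 1.69  1.14 65.85] F eyetube [0.3 0.4 0.9] open 0.009 yaw -165.6
t 21.23 eyetube pos [ 1.71  1.   65.2 ] F eyetube [0.9 0.4 5.6] open 0.005 yaw -165.6
t 21.48 eyetube pos [ 1.71  0.86 64.76] F eyetube [ 0.2  1.4 12.8] open 0.004 yaw -165.6
t 21.73 eyetube pos [ 1.76  0.72 64.41] F eyetube [ 1.1  2.4 20.4] open 0.003 yaw -165.6
```

```bash
python3 -m crank '[[0.05,0,-0.086,0],[0.1,0,-0.2,0],[0.3,0,-0.4,0],[0.6,0,-0.4,0],[0.7,0,-0.4,0],[0.7,0,-0.4,0],[0.7,0,-0.4,0]]' 0 
python3 -c "
from h import *
look('pics/c5.png')
p,d=arm.capture('scene'); cv2.imwrite('pics/end.png',p[:,:,::-1])"
```

```text
time: 22.6
position: [0.4347, -0.0327, 0.5466]
orientation: [3.142, 0.001, -2.889]
force: [-0.3, 0.2, 0.5]
opening: 0.006
gripper_force: 0.0
measuring top 39.897992895131594 32
plain top 39.623259429856176 41
line med [18.24506208  5.69297334 31.33563356] 14.813658346869557 mark [18.75835875 -2.78560002 -0.63328467]
```

View pics/end.png

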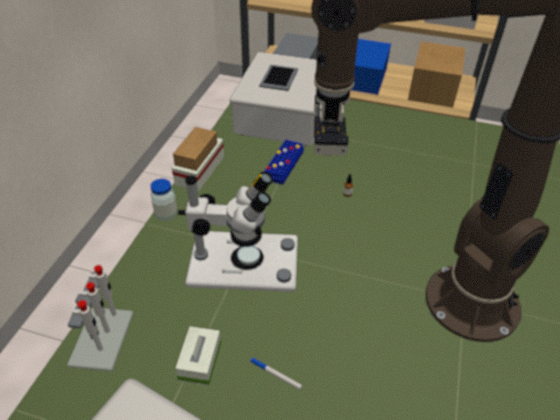

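The final view shows the arm clear, the measuring eyepiece near (262,185) level with the plain one, and everything else where it was.

```bash
python3 -c "
from rig import arm
print(arm.close_job())"
```

```text
the job is handed in; nothing more can be done
None
```

The measuring eyepiece is turned to its slot, about 10–15° from the yellow mark, and fully home: its top is level with the plain eyepiece and it held firm under a check push that rose to about 20 N, more than the 3–10 N given; while feeling for the slot, one push reached about 15 N on the rim before I backed off, and the job was handed in at about 23 s.

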